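# Close the laundry-capsule tub with its keyed safety lid

## Task

Close the capsule tub on the laundry counter: with a fingertip against the blue rib, turn the white lid round on the tub until its notch stands over the red pin, and only then press the lid straight down in the middle until it is fully home, with the pin in the notch. Do not lift the lid or force it down while the notch is off the pin, use only a moderate push, and leave the other things where they stand.

Things in the scene. Friction and masses are not known exactly. Their poses are not given: they have to be found in the camera images.
- tub: Round tub fixed to the counter, 132 mm across, 100 mm high: clear below with blue and white capsules inside, black flat shoulder ring on top with a round mouth (68 mm) in the middle. A rubber seal in the mouth carries the lid's plug. Origin: centre of the underside; z up; its x axis points to the side with the red pin.
- pin (a point): Tip of the red key pin: round-topped upright peg, 8 mm in diameter, 9 mm above the tub's shoulder (109 mm above the counter), 55 mm from the tub's axis on its +x side. A red tab on the rim (out to 82 mm from the axis) and a red stripe below mark the place; the raised lid hides the pin until the notch comes over it.
- lid: Loose white keyed lid, about 0.32 kg: disc 120 mm across, 10 mm thick; a plug below (66 mm across, 45 mm long) sits in the tub's mouth. It turns either way without stop, under light friction, stays where left, and shifts sideways at most 1 mm. Origin: centre of the disc's underside; z up; x points to the notch, the rib is at -x. Underside 111 mm above the counter at the start, 100 mm when home.
- notch (a point): Middle of the notch in the lid's edge, at the level of the lid's top face, 55 mm from the lid's axis on its +x side. The notch is 16 mm wide, runs in from the edge to 46 mm from the axis and goes right through the disc; a red bar (14 mm wide) on the top face points to it.
- rib (a point): Centre of the blue rib, an upright block on the lid's top face opposite to the notch, 46 mm from the lid's axis: 20 mm long along the radius, 12 mm wide along the turning direction, its top 14 mm above the lid's top face. Smooth, slippery plastic. Push square on either flat side: under 1 N turns the lid, a shove along the radius may cock it.
- press_spot (a point): Centre of the lid's top face, amid a grey spot 40 mm across: the place to press. 121 mm above the counter at the start, 110 mm when home (disc resting on the shoulder). The seal below gives way at about 7 N of push and does not spring back. The lid goes home only with the pin in the notch, within about 3 mm either side.
- softener_mid (a point): White bottle with blue cap, 60 mm across, 150 mm tall, loose; the point is on its axis 75 mm up. Leave it alone.
- scoop_cup_mid (a point): Blue measuring cup, 64 mm across, 70 mm tall, loose; the point is on its axis 35 mm up. Leave it alone.
- stain_jar_mid (a point): Glass jar with orange cap, 68 mm across, 90 mm tall, loose; the point is on its axis 45 mm up. Leave it alone.
Not all that is in view belongs to the job. What is shaped like the lid but brown or yellow is not meant.

How it is judged (in metres and radians):
On the way, in this order (a step that is already met when the one before it is completed fails the run):
1. the notch stands over the pin with the lid still riding high (horizontal distance between notch and pin below 0.006 m and z of lid in the frame of tub above 0.1075 m), for 0.1 s.
2. the lid is pressed home on the tub (z of lid in the frame of tub below 0.102 m and horizontal distance between notch and pin below 0.007 m), for 0.2 s.
At the end, for the whole second after the job is handed in: The lid is home on the tub: its underside within 2 mm of the shoulder, level within 0.04 rad, the notch within 7 mm of the pin seen from above (the pin inside the notch), at rest (all of step 2 and angle between lid's own z axis and vertical below 0.04 rad and linear speed of lid below 0.02 m/s); the robot touches nothing.
It fails at once if the lid is lifted (4 mm or more above its starting height) (z of lid in the frame of tub above 0.115 m).
It fails at once if the lid is forced down (more than 4.5 mm) or cocked (over 0.15 rad) with the notch off the pin (horizontal distance between notch and pin above 0.01 m and (z of lid in the frame of tub below 0.1065 m or angle between lid's own z axis and vertical above 0.15 rad)).
It fails at once if the lid is pushed or squeezed with more than 50 N (contact force between the fingers and lid above 50 N).
It fails at once if a bystander is moved or tipped (distance of any of softener_mid, scoop_cup_mid, stain_jar_mid from where it was at the start of the episode above 0.015 m).
It also fails if it takes over 54 s, if anything falls off the work surface, if the arm or the gripper's body presses on something with over 40 N, if the wrist force passes 120 N, or if a joint passes its speed limit or range.

## Robot

A 6-joint arm with a two-finger parallel gripper is mounted at the origin on the work surface. World frame = base frame: x ahead of the robot, y to its left, z up, the work surface at z = 0. Lengths are in m, angles in degrees, forces in N, time in s.
With the tool pointing down it reaches from about 0.35 to 0.875 m from the base axis. Payload 4.2 kg.
Tool frame: the origin (TCP) lies midway between the tips of the shut fingers; the grasp point (between the pads) lies r.pinch_z behind it (r.pinch_z is the distance from the TCP to the grasp point, in m); z points along the fingers, y is the direction in which the jaws open and shut (so a half turn about z gives the same grasp; the last joint's range is limited). The gripper opens to 87 mm and grips with 3 to 60 N. Pads are 19 mm wide; open, the fingers measure 117 mm over their backs; the gripper's body (75 mm by 190 mm) begins 51 mm behind the grasp point.
Start: joints at [-60.527, 22.042, 0.453, 0, -68.411, -14.817], TCP at [0.158, -0.605, 0.223] pointing down, gripper open.
Joint ranges: [-179.83, 179.83], [-69.29, 118.12], [-61.27, 80.66], [-181.25, 117.63], [-171.15, -9.14], [-177.46, 177.46]. Speed limits (degrees/s): [159.86, 159.86, 180, 180, 180, 180].

## Interface

Orientations are given as a 3x3 rotation matrix whose columns are the frame's x, y, z axes.
In Python, from station import r gives the robot as it stands. The module is installed in compiled form; this text tells all that it offers.
- The arm moves only by the tool play_rows, never from a script. Its argument "deltas" is a list of rows, each a list of 7 numbers: the shift along the tool's x, y, z in units of 25 mm (1.0 is 25 mm), then the turn, a rotation vector about the tool's x, y, z in units of 5 degrees (1.0 is 5 degrees), then the finger opening in mm, from 0 to 87. In form: [[tx, ty, tz, wx, wy, wz, fingers], ...]. A call has 1 to 12 rows; each row is the pose to reach, as a shift and turn from the pose commanded when the call began, along the tool's axes at that moment; what a row does not reach only later rows make up. A row lasts 1/10 s, in which the tool goes at most 50 mm and 8.59 degrees, less where a joint would pass 70% of its speed; a pose out of reach is approached as far as the arm can. A call with a gripper value outside its range is refused whole. The fingers move at their own pace and stop on an object; the grip force is fixed at half the most. Time passes only in rows, so rows that repeat a pose let the fingers close. It gives the time, the measured TCP pose, the force and the opening at its end, in the units of the state.
- r.sense(): the state, without advancing time (a new reading comes with each control period).
- r.capture(name): name is "scene" or "top" or "wrist"; returns a dict with "pixels" (420x560x3 uint8, red, green, blue), "camera_matrix" (3x3 intrinsics, pixels), "R" (3x3) and "t" (3): a world point X has camera coordinates R X + t; the wrist camera has in their place "T_tool_cam" (4x4, takes a point from camera to tool coordinates, whose origin is the TCP and whose axes are the flange's). Camera axes: x right, y down, z forward; pixel columns grow to the right and rows downward; lengths in m; the calibration is good to about 2 mm. A picture is of the moment at which its call begins: read the wrist's pose just before it. There is no depth.
- r.finish_job(): hands the job in, once; it reports no verdict.
Trained networks look in the newest picture that a camera, given by its name, has taken for a name from the list of things; names that differ only in an ending like _2 or _b are one class to them, and where a whole thing is asked for, a point or a joint stands for the part that bears it (a point fixed in the world has none). Each returns a list of dicts, best first, with "score" (0 to 1); they miss things now and then, are a little off and sometimes report something else, mostly with a low value. They report only what shows in the picture. A call takes as long as a camera call. They do not tell look-alikes from the thing itself.
- r.spot_in(camera, target): "centre" ([x, y, z] in m, in world coordinates, good to about 4 mm: the middle of the surface that is visible of it).
- r.cut_out(camera, target): "region" (420x560 bool, what is visible of it).
The state is a dict: "time_s": time; "joints": joint angles; "joint_velocities": joint speeds; "effort": joint torques, N m; "tcp_pos": TCP position; "ee_rot": TCP orientation; "wrist_force": force on the tool from outside, world axes, zero at the start; "moment": the same for the moment, N m; "gripper_width": opening from 0.0 (shut) to 1.0 (fully open).
Only numpy, scipy, OpenCV 4.12 (cv2) and the standard library are available. Lean on these libraries where they do the work, as an engineer would, in place of code of your own. Each camera call takes 0.05 s, during which the arm holds its last target.

## Working session

There is one attempt and no reset: what is moved stays moved. The work goes in short steps, Python scripts to look and compute and a tool call to move; the robot and the scene stay as the last step left them, time stands still between calls to the robot, and variables do not carry over. Pictures are saved under pics/ and viewed, and the job is handed in when it is done.

Besides the shell and the picture viewer there is one more tool, called after "Emit:" as name([rows], argument=value, ...), one row to a line, values as JSON. play_rows: Moves the arm, as the interface text tells. Its arguments: {"type":"object","properties":{"deltas":{"type":"array","items":{"type":"array","items":{"type":"number"}}}},"required":["deltas"]}

```bash
mkdir -p pics
python3 - <<'E'
from station import r
import cv2,numpy as np
s=r.sense();print(s['time_s'],s['tcp_pos'],s['ee_rot'],r.pinch_z)
for c in("scene","top"):
    d=r.capture(c);cv2.imwrite(f"pics/{c}0.png",d["pixels"][:,:,::-1])
    print(c,d['camera_matrix'],d['R'],d['t'])
    np.savez(f"{c}.npz",**d)
    for n in("tub","pin","lid","notch","rib","press_spot","softener_mid","scoop_cup_mid","stain_jar_mid"):
        try: print(n,[(np.round(q['centre'],3).tolist(),round(q['score'],2)) for q in r.spot_in(c,n)])
        except Exception as e: print(n,e)
print(r.sense()['time_s'])
E
```

```text
0.0 [ 0.15798566 -0.60408371  0.22146545] [[-9.67514491e-01 -2.52814791e-01 -6.25149928e-04]
 [-2.52815552e-01  9.67512257e-01  2.08067422e-03]
 [ 7.88149993e-05  2.17113008e-03 -9.99997640e-01]] 0.0187
scene [[404.78192232   0.         276.3180904 ]
 [  0.         404.78192232 211.24643951]
 [  0.           0.           1.        ]] [[ 0.2943684   0.95566043 -0.00777169]
 [ 0.47799541 -0.15426713 -0.86470922]
 [-0.8275673   0.25082824 -0.50221266]] [-0.15280242 -0.13625044  1.43895467]
tub [([0.588, -0.022, 0.061], 0.63)]
pin [([0.59, -0.028, 0.055], 0.64)]
lid [([0.353, -0.118, 0.054], 0.77), ([0.547, -0.005, 0.118], 0.72), ([0.735, 0.03, 0.057], 0.7), ([0.368, 0.136, 0.053], 0.58), ([0.738, -0.157, 0.049], 0.57)]
notch [([0.372, 0.14, 0.057], 0.86), ([0.737, -0.152, 0.056], 0.84), ([0.544, -0.005, 0.124], 0.76), ([0.347, -0.116, 0.057], 0.73), ([0.738, 0.028, 0.057], 0.56)]
rib [([0.372, 0.138, 0.058], 0.86), ([0.735, -0.157, 0.055], 0.82), ([0.54, -0.007, 0.12], 0.63), ([0.349, -0.123, 0.05], 0.58), ([0.736, 0.031, 0.052], 0.57), ([0.676, 0.309, 0.048], 0.52)]
press_spot [([0.74,
[... 736 characters left out ...]
.61), ([0.723, 0.039, 0.054], 0.6), ([0.533, -0.007, 0.122], 0.57), ([0.332, -0.115, 0.057], 0.55)]
notch [([0.722, 0.033, 0.052], 0.8), ([0.534, -0.004, 0.122], 0.79), ([0.723, -0.154, 0.059], 0.78), ([0.327, -0.116, 0.057], 0.63), ([0.356, 0.141, 0.053], 0.63)]
rib [([0.326, -0.114, 0.05], 0.91), ([0.351, 0.139, 0.054], 0.88), ([0.532, -0.008, 0.121], 0.83), ([0.723, 0.035, 0.057], 0.64)]
press_spot [([0.722, -0.151, 0.061], 0.92), ([0.724, 0.035, 0.052], 0.87), ([0.531, -0.006, 0.122], 0.6), ([0.352, 0.143, 0.056], 0.57)]
softener_mid [([0.574, -0.292, 0.099], 0.91)]
scoop_cup_mid [([0.674, 0.33, 0.037], 0.66), ([0.532, -0.002, 0.12], 0.49)]
stain_jar_mid [([0.51, 0.296, 0.09], 0.93)]
1.0
```

View pics/scene0.png

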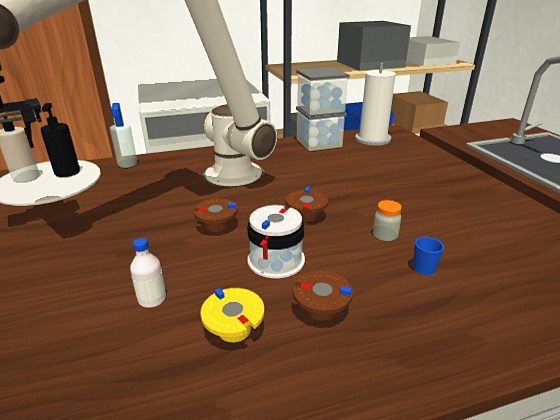

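View pics/top0.png

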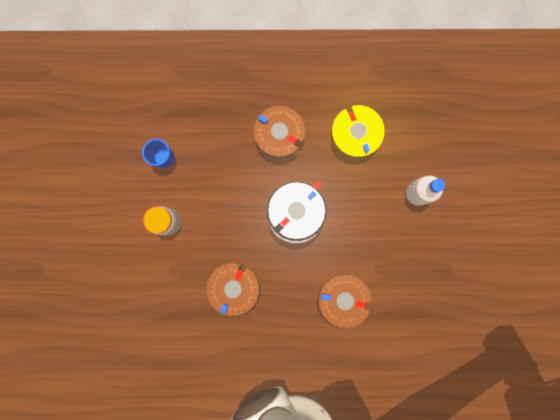

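Run:
```python
import cv2
a=cv2.imread("pics/top0.png")[140:265,215:360];cv2.imwrite("pics/topc.png",cv2.resize(a,None,fx=5,fy=4.8,interpolation=cv2.INTER_CUBIC))
a=cv2.imread("pics/scene0.png")[165:275,190:330];cv2.imwrite("pics/scenec.png",cv2.resize(a,None,fx=5,fy=5,interpolation=cv2.INTER_CUBIC))
```

```text
(no output)
```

View pics/topc.png

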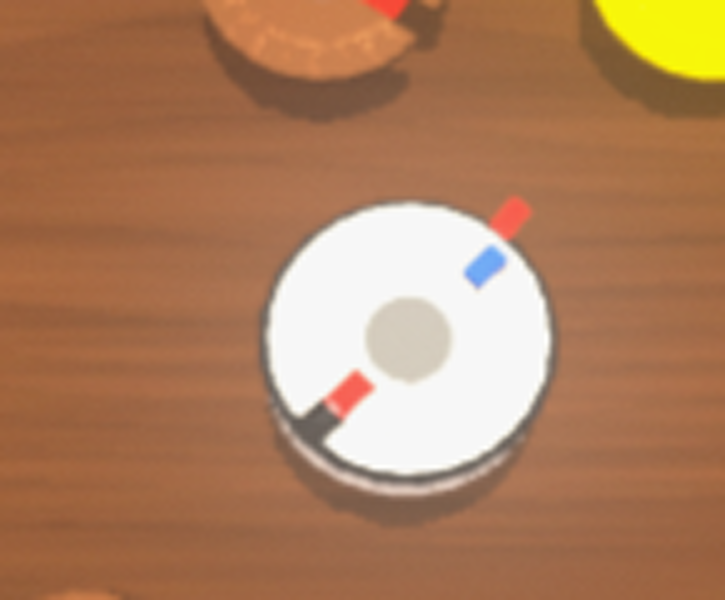

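View pics/scenec.png

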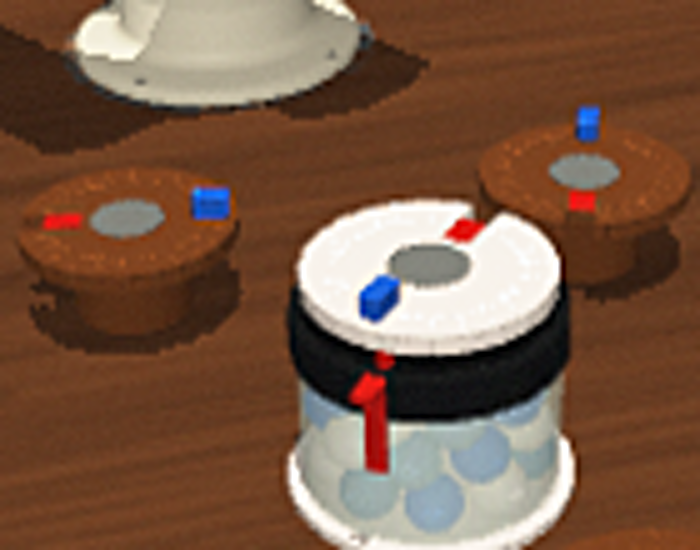

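Top view: the white lid on the tub is at (297,211). Look-alikes are brown at (279,131), (233,290) and (345,301), and yellow at (358,131). By the description I choose the white one, and the crop confirms it: the red tab is upper right, next to the blue rib, and the notch is lower left, so a turn of about 180° is needed. The tub's tab is the red patch outside the rim at about (317,184).

```bash
cat > h.py <<'E'
import numpy as np,cv2
def ray(d,uv,z):
    K=d['camera_matrix'];c=np.linalg.inv(K)@[uv[0],uv[1],1]
    R=np.array(d['R']);t=np.array(d['t']);o=-R.T@t;v=R.T@c
    return o+v*(z-o[2])/v[2]
def proj(d,X):
    p=d['camera_matrix']@(np.array(d['R'])@X+d['t']);return p[:2]/p[2]
def blobs(img,win,kind):
    x0,y0,x1,y1=win;h=cv2.cvtColor(img[y0:y1,x0:x1],cv2.COLOR_RGB2HSV);H,S,V=[h[...,i].astype(int) for i in range(3)]
    m={'red':((H<6)|(H>174))&(S>130)&(V>120),'blue':(H>100)&(H<125)&(S>110)&(V>110),'grey':(S<60)&(V>85)&(V<225),'white':(S<40)&(V>230)}[kind]
    n,l,s,c=cv2.connectedComponentsWithStats(m.astype(np.uint8))
    return [(int(s[i,4]),(c[i]+[x0,y0]).round(2).tolist()) for i in range(1,n) if s[i,4]>8]
E
python3 - <<'E'
from h import *
d=np.load('top.npz');w=(262,176,332,248)
for k in('red','blue','grey','white'):
    for a,c in blobs(d['pixels'],w,k):print(k,a,c,ray(d,c,.121).round(4),ray(d,c,.135).round(4),ray(d,c,.10).round(4))
d=np.load('scene.npz');w=(245,200,308,285)
for k in('red','blue','grey','white'):
    for a,c in blobs(d['pixels'],w,k):print(k,a,c,ray(d,c,.121).round(4),ray(d,c,.135).round(4),ray(d,c,.10).round(4))
E
```

```text
red 37 [316.7, 184.92] [ 0.5857 -0.0511  0.121 ] [ 0.5838 -0.0502  0.135 ] [ 0.5885 -0.0524  0.1   ]
red 33 [284.55, 221.24] [0.5066 0.0189 0.121 ] [0.5059 0.0187 0.135 ] [0.5077 0.0192 0.1   ]
blue 29 [311.62, 194.97] [ 0.5637 -0.0399  0.121 ] [ 0.5622 -0.0392  0.135 ] [ 0.5661 -0.041   0.1   ]
grey 412 [292.06, 225.6] [0.4972 0.0026 0.121 ] [0.4966 0.0027 0.135 ] [0.498  0.0025 0.1   ]
grey 22 [301.5, 183.09] [ 0.5897 -0.018   0.121 ] [ 0.5878 -0.0177  0.135 ] [ 0.5927 -0.0186  0.1   ]
grey 226 [296.15, 210.15] [ 0.5307 -0.0063  0.121 ] [ 0.5296 -0.0061  0.135 ] [ 0.5323 -0.0066  0.1   ]
white 2022 [296.75, 209.77] [ 0.5315 -0.0076  0.121 ] [ 0.5304 -0.0074  0.135 ] [ 0.5331 -0.0079  0.1   ]
red 16 [305.5, 204.5] [0.4961 0.0826 0.121 ] [0.5195 0.0734 0.135 ] [0.4611 0.0965 0.1   ]
red 26 [282.5, 210.5] [0.5067 0.0202 0.121 ] [0.5298 0.0128 0.135 ] [0.4722 0.0313 0.1   ]
red 10 [266.3, 236.5] [ 0.6021 -0.0471  0.121 ] [ 0.6223 -0.0525  0.135 ] [ 0.5717 -0.0388  0.1   ]
red 95 [264.23, 248.61] [ 0.6437 -0.0633  0.121 ] [ 0.6628 -0.0683  0.135 ] [ 0.6151 -0.0558  0.1   ]
red 11 [303.45, 283.64] [ 0.7706 -0.025   0.121 ] [ 0.786  -0.0311  0.135 ] [ 0.7475 -0.0158  0.1   ]
blue 51 [265.16, 223.94] [ 0.5523 -0.0356  0.121 ] [ 0.574  -0.0414  0.135 ] [ 0.5197 -0.0268  0.1   ]
grey 15 [304.53, 200.67] [0.4771 0.0872 0.121 ] [0.501  0.0778 0.135 ] [0.4413 0.1013 0.1   ]
grey 123 [275.23, 217.72] [ 0.5333 -0.006   0.121 ] [ 0.5556 -0.0127  0.135 ] [0.4999 0.004  0.1   ]
grey 157 [275.41, 230.43] [ 0.5851 -0.0214  0.121 ] [ 0.6059 -0.0277  0.135 ] [ 0.554  -0.0121  0.1   ]
grey 1239 [276.0, 259.81] [ 0.6873 -0.0515  0.121 ] [ 0.7051 -0.0568  0.135 ] [ 0.6606 -0.0434  0.1   ]
white 852 [275.59, 218.82] [ 0.5382 -0.0067  0.121 ] [ 0.5604 -0.0133  0.135 ] [0.505  0.0033 0.1   ]
white 201 [277.5, 269.17] [ 0.7162 -0.0574  0.121 ] [ 0.7332 -0.0626  0.135 ] [ 0.6908 -0.0496  0.1   ]
```

```bash
cat >> h.py <<'E'
def delta(s,pos,yaw=None,R=None):
    """tool-axis deltas from state s to world pos, tool down w/ x axis at yaw deg"""
    from scipy.spatial.transform import Rotation as Ro
    R0=np.array(s['ee_rot']);dp=R0.T@(np.array(pos)-s['tcp_pos'])/.025
    a=np.radians(yaw);Rt=np.array([[np.cos(a),np.sin(a),0],[np.sin(a),-np.cos(a),0],[0,0,-1]])
    w=np.degrees(Ro.from_matrix(R0.T@Rt).as_rotvec())/5
    return np.r_[dp,w].round(2)
E
python3 - <<'E'
from h import *
from station import r
s=r.sense();print(delta(s,(.532,-.007,.26),-46),s['joints'])
E
```

```text
[-20.51  19.34  -1.5   -0.     0.   -23.87] [-6.05264465e+01  2.20388844e+01  4.52200660e-01 -3.02320128e-03
 -6.84109825e+01 -1.48168493e+01]
```

Emit:
play_rows([
  [-20.51,19.34,-1.5,0,0,-23.87,26],
  [-20.51,19.34,-1.5,0,0,-23.87,26],
  [-20.51,19.34,-1.5,0,0,-23.87,26],
  [-20.51,19.34,-1.5,0,0,-23.87,26],
  [-20.51,19.34,-1.5,0,0,-23.87,26],
  [-20.51,19.34,-1.5,0,0,-23.87,26],
  [-20.51,19.34,-1.5,0,0,-23.87,26],
  [-20.51,19.34,-1.5,0,0,-23.87,26],
  [-20.51,19.34,-1.5,0,0,-23.87,26],
  [-20.51,19.34,-1.5,0,0,-23.87,26],
  [-20.51,19.34,-1.5,0,0,-23.87,26],
  [-20.51,19.34,-1.5,0,0,-23.87,26],
])

```text
time_s: 2.2
tcp_pos: [0.4766, -0.0946, 0.2551]
ee_rot: [[0.472, -0.882, 0.001], [-0.882, -0.472, 0.0], [0.001, -0.001, -1.0]]
wrist_force: [0.2, -0.8, 1.2]
gripper_width: 0.296
```

Run:
```python
from h import *
from station import r
s=r.sense();print(delta(s,(.532,-.007,.26),-46),s['joints'])
```

```text
[-2.04 -3.61 -0.19 -0.01 -0.01 -3.17] [ 7.97585956e+00  6.92900906e+00 -1.53412629e+01  9.74219693e-03
 -6.76593517e+01  2.01953401e+01]
```

Emit:
play_rows([
  [0,0,0,0,0,0,26],
  [0,0,0,0,0,0,26],
  [0,0,0,0,0,0,26],
])

```text
time_s: 2.5
tcp_pos: [0.4754, -0.0971, 0.2543]
ee_rot: [[0.465, -0.885, -0.001], [-0.885, -0.465, -0.0], [-0.0, 0.0, -1.0]]
wrist_force: [-0.3, -0.5, 0.3]
gripper_width: 0.296
```

Run:
```python
from h import *
from station import r
s=r.sense();print(delta(s,(.532,-.007,.26),-46),s['joints'])
```

```text
[-2.13 -3.68 -0.23  0.01  0.   -3.25] [ 7.68936334e+00  6.93832589e+00 -1.54388357e+01 -3.43492092e-03
 -6.76540137e+01  2.00471879e+01]
```

Emit:
play_rows([
  [-1,-1.8,-0.1,0,0,-1.6,26],
  [-2.13,-3.68,-0.23,0,0,-3.25,26],
  [-2.13,-3.68,-0.23,0,0,-3.25,26],
  [-2.13,-3.68,-0.23,0,0,-3.25,26],
  [-2.13,-3.68,-0.23,0,0,-3.25,26],
])

```text
time_s: 3.0
tcp_pos: [0.5316, -0.0081, 0.26]
ee_rot: [[0.693, -0.721, -0.001], [-0.721, -0.693, -0.0], [-0.001, 0.001, -1.0]]
wrist_force: [0.3, -0.5, 0.7]
gripper_width: 0.3
```

Run:
```python
from h import *
from station import r
s=r.sense();print(delta(s,(.532,-.007,.26),-46),s['tcp_pos'])
d=r.capture('wrist');np.savez('wrist1.npz',**d,tcp=s['tcp_pos'],rot=s['ee_rot']);print(d['T_tool_cam'])
cv2.imwrite('pics/wrist1.png',d['pixels'][:,:,::-1])
```

```text
[-0.02 -0.04 -0.    0.01  0.01 -0.02] [ 0.53156317 -0.00806059  0.25998659]
[[-1.00315863e-03 -9.66349548e-01 -2.57230527e-01  7.02579100e-02]
 [ 9.99999478e-01 -9.19335891e-04 -4.46130106e-04 -1.03895409e-03]
 [ 1.94636370e-04 -2.57230841e-01  9.66349966e-01 -1.62285267e-01]
 [ 0.00000000e+00  0.00000000e+00  0.00000000e+00  1.00000000e+00]]
```

View pics/wrist1.png

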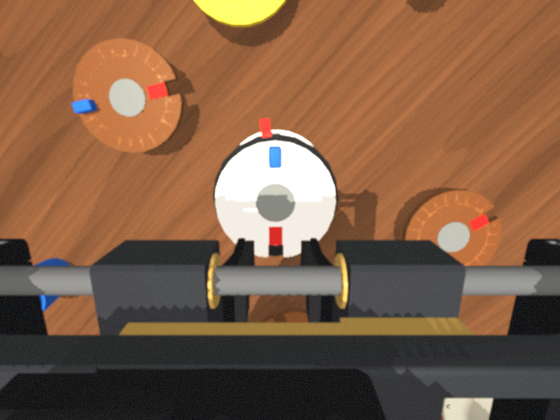

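The wrist view shows the white lid centre at (275,203), the blue rib at (275,157), the red bar and notch at (275,236-250) and the red tab at (265,128). I'll convert these to world coordinates.

```bash
cat >> h.py <<'E'
def wr(d):
    T=d['T_tool_cam'];W=np.eye(4);W[:3,:3]=d['rot'];W[:3,3]=d['tcp'];M=np.linalg.inv(W@T)
    return dict(camera_matrix=d['camera_matrix'],R=M[:3,:3],t=M[:3,3],pixels=d['pixels'])
E
python3 - <<'E'
from h import *
d=wr(np.load('wrist1.npz'));w=(205,110,345,262)
print(np.linalg.norm(ray(d,(215,200),.121)-ray(d,(337,200),.121)))
for k in('red','blue','grey'):
    for a,c in blobs(d['pixels'],w,k):print(k,a,c,*[ray(d,c,z).round(4)[:2] for z in(.135,.121,.1)])
E
```

```text
0.12199834135590297
red 204 [265.32, 127.86] [ 0.5886 -0.0505] [ 0.5889 -0.0501] [ 0.5895 -0.0496]
red 226 [275.36, 235.85] [0.5111 0.0174] [0.5076 0.0211] [0.5025 0.0266]
blue 219 [274.83, 156.6] [ 0.5647 -0.038 ] [ 0.5639 -0.037 ] [ 0.5627 -0.0355]
grey 55 [293.04, 138.51] [ 0.5641 -0.0611] [ 0.5632 -0.0613] [ 0.562  -0.0615]
grey 34 [249.94, 140.59] [ 0.591  -0.0327] [ 0.5914 -0.0315] [ 0.5922 -0.0296]
grey 287 [278.2, 171.02] [ 0.5533 -0.0305] [ 0.5519 -0.0292] [ 0.5499 -0.0272]
grey 1157 [274.97, 203.04] [ 0.5343 -0.0063] [ 0.532  -0.0038] [ 0.5286 -0.    ]
grey 61 [310.41, 240.18] [ 0.483  -0.0033] [ 0.4782 -0.0006] [0.471  0.0034]
grey 58 [247.29, 242.47] [0.5263 0.0416] [0.5236 0.0465] [0.5196 0.0538]
grey 13 [268.15, 250.0] [0.5059 0.0332] [0.5022 0.0376] [0.4967 0.0443]
grey 20 [282.55, 250.0] [0.4956 0.0232] [0.4914 0.0272] [0.4851 0.0331]
```

Run:
```python
from h import *
from station import r
s=r.sense();print(delta(s,(.5638,-.0387,.15),-46.2),delta(s,(.5638,-.0387,.127),-46.2))
```

```text
[ 1.78 -0.09  4.41  0.01  0.    0.02] [ 1.78 -0.09  5.33  0.01  0.    0.02]
```

Emit:
play_rows([
  [1,-0.05,1.5,0,0,0,26],
  [1.78,-0.09,3,0,0,0,26],
  [1.78,-0.09,4.0,0,0,0,26],
  [1.78,-0.09,4.41,0,0,0,26],
  [1.78,-0.09,4.41,0,0,0,26],
  [1.78,-0.09,4.41,0,0,0,26],
])

```text
time_s: 3.65
tcp_pos: [0.5656, -0.0375, 0.1516]
ee_rot: [[0.695, -0.719, 0.003], [-0.719, -0.695, -0.0], [0.002, -0.002, -1.0]]
wrist_force: [0.1, -0.0, 0.5]
gripper_width: 0.299
```

```bash
cat > snap.py <<'E'
import sys
from h import *
from station import r
n=sys.argv[1]
for c in sys.argv[2:]:
    s=r.sense()
    d=r.capture(c);np.savez(f'{c}_{n}.npz',**d,tcp=s['tcp_pos'],rot=s['ee_rot'])
    im=d['pixels'][:,:,::-1]
    if c=='top': im=cv2.resize(im[140:265,215:360],None,fx=5,fy=4.8,interpolation=cv2.INTER_CUBIC)
    if c=='scene': im=cv2.resize(im[140:260,200:350],None,fx=5,fy=5,interpolation=cv2.INTER_CUBIC)
    cv2.imwrite(f'pics/{c}_{n}.png',im)
print(s['time_s'],s['tcp_pos'],s['wrist_force'],s['gripper_width'],s['joints'].round(1))
E
python3 snap.py a wrist scene
```

```text
3.7 [ 0.56589926 -0.03718399  0.1519596 ] [1.75607732 0.3267654  0.55634635] 0.29932405402476986 [ 12.6  19.8 -13.8   0.  -56.2  31.4]
```

View pics/wrist_a.png

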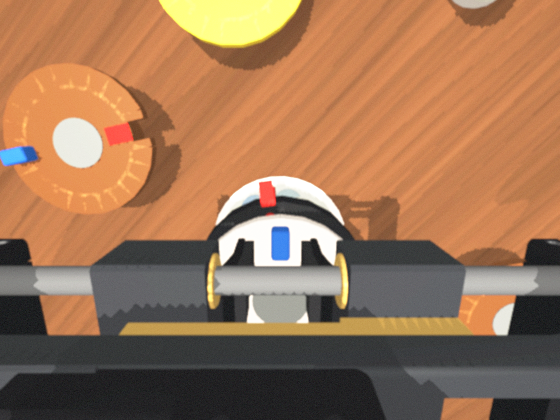

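View pics/scene_a.png

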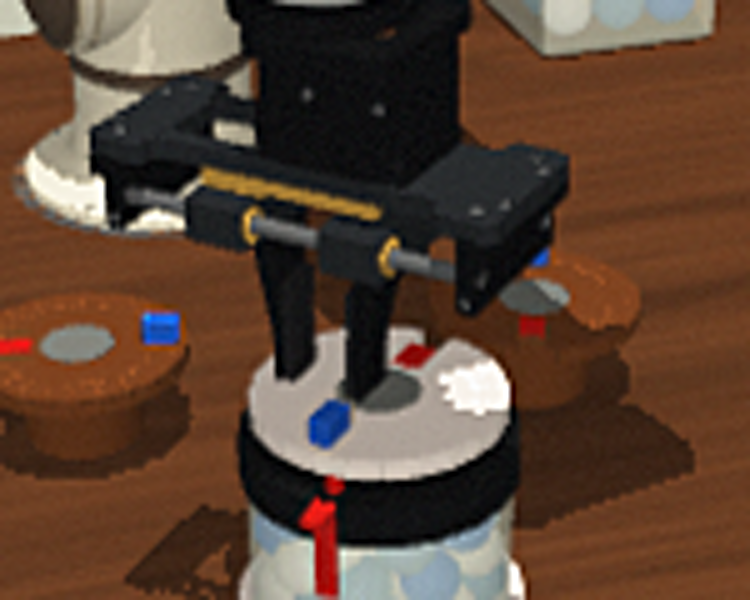

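Run:
```python
from h import *
from station import r
d=wr(np.load('wrist_a.npz'))
for k in('red','blue'):
    for a,c in blobs(d['pixels'],(215,170,350,262),k):print(k,a,c,*[ray(d,c,z).round(4)[:2] for z in(.135,.1)])
s=r.sense();print(s['tcp_pos'],delta(s,(.5638,-.0387,.127),-46.2))
```

```text
red 373 [266.89, 194.68] [ 0.5931 -0.0555] [ 0.5888 -0.0493]
red 13 [269.23, 213.54] [ 0.5841 -0.0481] [ 0.5781 -0.0404]
blue 553 [279.97, 243.11] [ 0.5663 -0.039 ] [ 0.5568 -0.0296]
[ 0.56595862 -0.03698839  0.15203234] [-0.01  0.11  1.   -0.04 -0.03  0.05]
```

Emit:
play_rows([
  [0,0.05,0.3,0,0,0,26],
  [0,0.05,0.6,0,0,0,26],
  [0,0.05,0.85,0,0,0,26],
  [0,0.05,1.0,0,0,0,26],
  [0,0.05,1.0,0,0,0,26],
  [0,0.05,1.0,0,0,0,26],
])

```text
time_s: 4.35
tcp_pos: [0.5642, -0.0379, 0.1248]
ee_rot: [[0.695, -0.719, -0.0], [-0.719, -0.695, -0.0], [-0.0, 0.0, -1.0]]
wrist_force: [-0.2, -0.0, -1.0]
gripper_width: 0.292
```

```bash
python3 snap.py b scene top
```

```text
4.4 [ 0.56432878 -0.03794792  0.12501792] [-0.46781555  0.0303298   1.00013257] 0.2985974037104325 [ 12.6  21.4 -15.8   0.  -52.8  31.5]
```

View pics/scene_b.png

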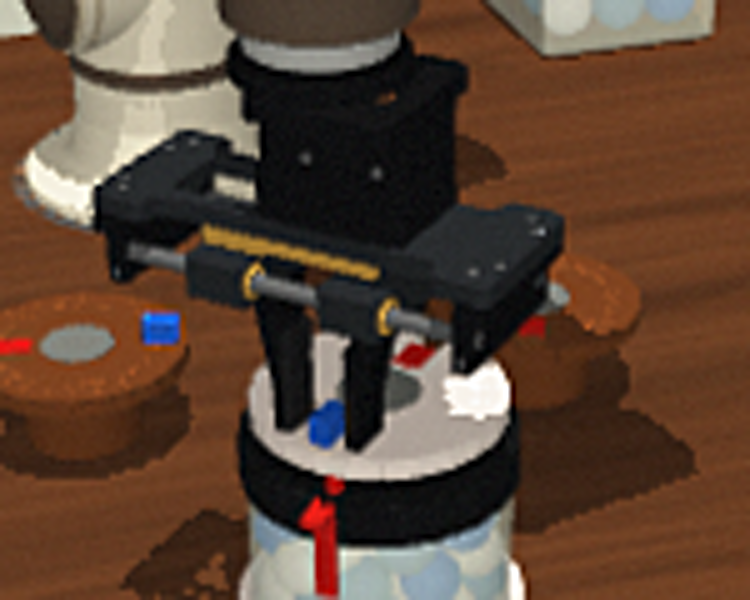

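Run:
```python
import numpy as np
r=1.83
print([[round(r*(np.cos(a)-1),2),round(r*np.sin(a),2),-0.06,0,0,round(np.degrees(a)/5,2),17] for a in np.radians(np.arange(4,49,4))])
```

```text
[[np.float64(-0.0), np.float64(0.13), -0.06, 0, 0, np.float64(0.8), 17], [np.float64(-0.02), np.float64(0.25), -0.06, 0, 0, np.float64(1.6), 17], [np.float64(-0.04), np.float64(0.38), -0.06, 0, 0, np.float64(2.4), 17], [np.float64(-0.07), np.float64(0.5), -0.06, 0, 0, np.float64(3.2), 17], [np.float64(-0.11), np.float64(0.63), -0.06, 0, 0, np.float64(4.0), 17], [np.float64(-0.16), np.float64(0.74), -0.06, 0, 0, np.float64(4.8), 17], [np.float64(-0.21), np.float64(0.86), -0.06, 0, 0, np.float64(5.6), 17], [np.float64(-0.28), np.float64(0.97), -0.06, 0, 0, np.float64(6.4), 17], [np.float64(-0.35), np.float64(1.08), -0.06, 0, 0, np.float64(7.2), 17], [np.float64(-0.43), np.float64(1.18), -0.06, 0, 0, np.float64(8.0), 17], [np.float64(-0.51), np.float64(1.27), -0.06, 0, 0, np.float64(8.8), 17], [np.float64(-0.61), np.float64(1.36), -0.06, 0, 0, np.float64(9.6), 17]]
```

Emit:
play_rows([
  [0,0.13,-0.06,0,0,0.8,17],
  [-0.02,0.25,-0.06,0,0,1.6,17],
  [-0.04,0.38,-0.06,0,0,2.4,17],
  [-0.07,0.5,-0.06,0,0,3.2,17],
  [-0.11,0.63,-0.06,0,0,4.0,17],
  [-0.16,0.74,-0.06,0,0,4.8,17],
  [-0.21,0.86,-0.06,0,0,5.6,17],
  [-0.28,0.97,-0.06,0,0,6.4,17],
  [-0.35,1.08,-0.06,0,0,7.2,17],
  [-0.43,1.18,-0.06,0,0,8.0,17],
  [-0.51,1.27,-0.06,0,0,8.8,17],
  [-0.61,1.36,-0.06,0,0,9.6,17],
])

```text
time_s: 5.65
tcp_pos: [0.53, -0.0507, 0.1271]
ee_rot: [[-0.072, -0.997, 0.003], [-0.997, 0.072, 0.0], [-0.0, -0.003, -1.0]]
wrist_force: [1.3, -0.9, 0.3]
gripper_width: 0.202
```

```bash
cat >> h.py <<'E'
C=np.array([.532,-.0055])
def arc(s,z,yaws,f,rad=.046):
    from math import cos,sin,radians
    return [delta(s,(C[0]+rad*cos(radians(y)),C[1]+rad*sin(radians(y)),z),y).tolist()+[f] for y in yaws]
E
python3 snap.py c scene
python3 - <<'E'
from h import *
from station import r
s=r.sense();R=s['ee_rot'];yaw=np.degrees(np.arctan2(R[1,0],R[0,0]));p=s['tcp_pos'][:2]-C
print(yaw,np.degrees(np.arctan2(p[1],p[0])),np.hypot(*p))
E
```

```text
5.65 [ 0.53003071 -0.05065105  0.12713843] [ 1.28057612 -0.91921293  0.26517842] 0.2017662982173159 [ 12.   18.3 -20.3   0.  -51.2 -16.2]
-94.2291898269807 -93.60231608914425 0.045233265499107896
```

View pics/scene_c.png

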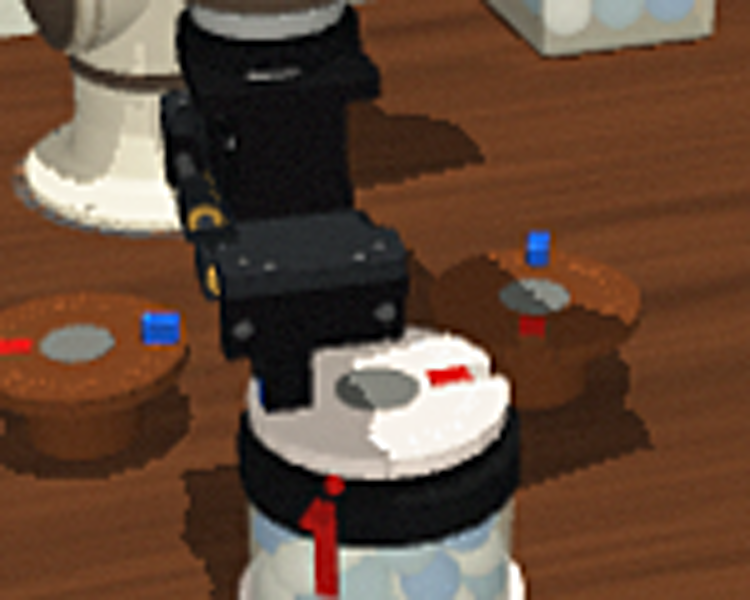

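The lid turns: the red bar now points right toward the notch at crop (500,380). I'll continue.

Run:
```python
from h import *
from station import r
print(arc(r.sense(),.127,np.arange(-98,-143,-4),17,.0457))
```

```text
[[0.01, 0.14, -0.0, -0.02, 0.0, 0.75, 17], [0.0, 0.27, -0.0, -0.02, 0.0, 1.55, 17], [-0.02, 0.39, -0.0, -0.02, 0.0, 2.35, 17], [-0.05, 0.52, -0.0, -0.02, 0.01, 3.15, 17], [-0.09, 0.64, -0.0, -0.02, 0.01, 3.95, 17], [-0.14, 0.76, -0.0, -0.02, 0.01, 4.75, 17], [-0.19, 0.87, -0.0, -0.02, 0.01, 5.55, 17], [-0.26, 0.98, -0.0, -0.02, 0.01, 6.35, 17], [-0.33, 1.09, -0.0, -0.02, 0.01, 7.15, 17], [-0.4, 1.19, -0.0, -0.01, 0.01, 7.95, 17], [-0.49, 1.28, -0.0, -0.01, 0.01, 8.75, 17], [-0.58, 1.37, -0.0, -0.01, 0.01, 9.55, 17]]
```

Emit:
play_rows([
  [0.01,0.14,0,0,0,0.75,17],
  [0,0.27,0,0,0,1.55,17],
  [-0.02,0.39,0,0,0,2.35,17],
  [-0.05,0.52,0,0,0,3.15,17],
  [-0.09,0.64,0,0,0,3.95,17],
  [-0.14,0.76,0,0,0,4.75,17],
  [-0.19,0.87,0,0,0,5.55,17],
  [-0.26,0.98,0,0,0,6.35,17],
  [-0.33,1.09,0,0,0,7.15,17],
  [-0.4,1.19,0,0,0,7.95,17],
  [-0.49,1.28,0,0,0,8.75,17],
  [-0.58,1.37,0,0,0,9.55,17],
])

```text
time_s: 6.9
tcp_pos: [0.4963, -0.0339, 0.1269]
ee_rot: [[-0.786, -0.619, 0.001], [-0.619, 0.786, -0.0], [-0.001, -0.001, -1.0]]
wrist_force: [-0.8, -1.1, 0.6]
gripper_width: 0.195
```

Run:
```python
from h import *
from station import r
s=r.sense();R=s['ee_rot'];yaw=np.degrees(np.arctan2(R[1,0],R[0,0]));p=s['tcp_pos'][:2]-C
print(yaw,np.degrees(np.arctan2(p[1],p[0])),np.hypot(*p),s['joints'].round(1))
print(arc(r.sense(),.127,np.arange(-146,-191,-4),17,.0457))
```

```text
-141.79134175373895 -141.5032216976066 0.04559130990789602 [ 14.9  15.2 -25.    0.  -49.7 -66.7]
[[-0.0, 0.14, -0.0, -0.01, 0.01, 0.84, 17], [-0.01, 0.27, -0.0, -0.01, 0.01, 1.64, 17], [-0.04, 0.4, -0.0, -0.01, 0.01, 2.44, 17], [-0.07, 0.52, -0.0, -0.01, 0.01, 3.24, 17], [-0.11, 0.64, -0.0, -0.01, 0.01, 4.04, 17], [-0.16, 0.76, -0.0, -0.01, 0.01, 4.84, 17], [-0.21, 0.87, -0.0, -0.01, 0.01, 5.64, 17], [-0.28, 0.98, -0.0, -0.01, 0.01, 6.44, 17], [-0.35, 1.09, -0.0, -0.01, 0.01, 7.24, 17], [-0.43, 1.19, -0.0, -0.01, 0.01, 8.04, 17], [-0.51, 1.28, -0.0, -0.01, 0.01, 8.84, 17], [-0.61, 1.37, -0.0, -0.01, 0.01, 9.64, 17]]
```

Emit:
play_rows([
  [0,0.14,0,0,0,0.84,17],
  [-0.01,0.27,0,0,0,1.64,17],
  [-0.04,0.4,0,0,0,2.44,17],
  [-0.07,0.52,0,0,0,3.24,17],
  [-0.11,0.64,0,0,0,4.04,17],
  [-0.16,0.76,0,0,0,4.84,17],
  [-0.21,0.87,0,0,0,5.64,17],
  [-0.28,0.98,0,0,0,6.44,17],
  [-0.35,1.09,0,0,0,7.24,17],
  [-0.43,1.19,0,0,0,8.04,17],
  [-0.51,1.28,0,0,0,8.84,17],
  [-0.61,1.37,0,0,0,9.64,17],
])

```text
time_s: 8.1
tcp_pos: [0.4865, 0.0024, 0.1267]
ee_rot: [[-0.985, 0.174, -0.0], [0.174, 0.985, -0.0], [0.0, -0.0, -1.0]]
wrist_force: [0.1, -1.0, 1.3]
gripper_width: 0.198
```

```bash
python3 snap.py d wrist scene;python3 - <<'E'
from h import *
from station import r
s=r.sense();R=s['ee_rot'];yaw=np.degrees(np.arctan2(R[1,0],R[0,0]));p=s['tcp_pos'][:2]-C
print(yaw,np.degrees(np.arctan2(p[1],p[0])),np.hypot(*p),s['joints'].round(1))
print(arc(r.sense(),.127,[-194,-198,-202,-206,-210,-213],17,.0457))
E
```

```text
8.15 [0.48679048 0.00279678 0.12672422] [-0.67233639  0.83450726 -0.75554578] 0.1935282378061061 [  19.5   14.3  -26.3    0.   -49.3 -119.6]
170.16998376396506 169.6464737071703 0.04589393653689385 [  19.5   14.3  -26.3    0.   -49.3 -119.3]
[[-0.01, 0.12, -0.01, 0.0, 0.01, 0.83, 17], [-0.03, 0.24, -0.01, 0.0, 0.01, 1.63, 17], [-0.05, 0.37, -0.01, 0.0, 0.01, 2.43, 17], [-0.08, 0.49, -0.01, 0.0, 0.01, 3.23, 17], [-0.12, 0.61, -0.01, 0.0, 0.0, 4.03, 17], [-0.16, 0.7, -0.01, 0.0, 0.0, 4.63, 17]]
```

View pics/wrist_d.png

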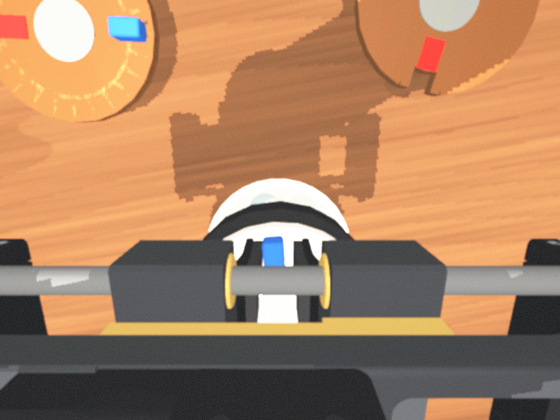

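View pics/scene_d.png

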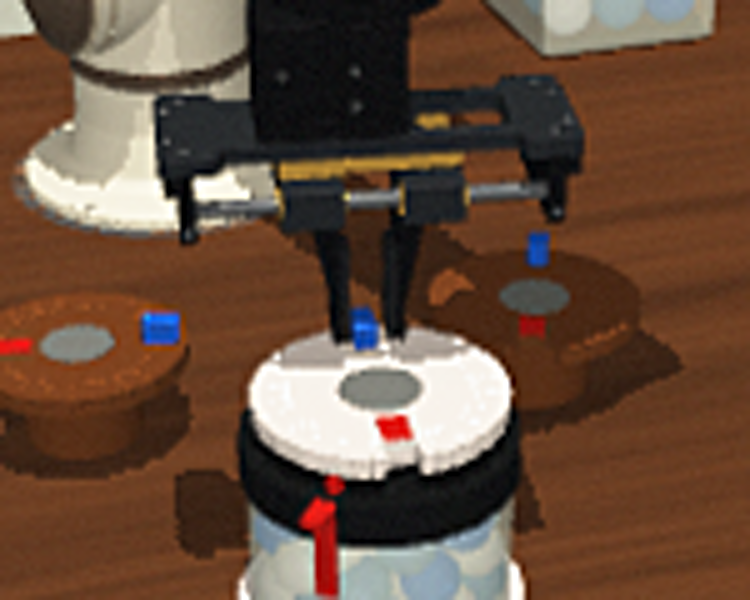

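Emit:
play_rows([
  [-0.01,0.12,0,0,0,0.83,17],
  [-0.03,0.24,0,0,0,1.63,17],
  [-0.05,0.37,0,0,0,2.43,17],
  [-0.08,0.49,0,0,0,3.23,17],
  [-0.12,0.61,0,0,0,4.03,17],
  [-0.17,0.73,0,0,0,4.83,17],
  [-0.22,0.84,0,0,0,5.6,17],
  [-0.22,0.84,0,0,0,5.6,17],
  [-0.22,0.84,0,0,0,5.6,17],
])

```text
time_s: 9.1
tcp_pos: [0.4958, 0.0223, 0.1265]
ee_rot: [[-0.791, 0.612, 0.0], [0.612, 0.791, 0.0], [-0.0, 0.0, -1.0]]
wrist_force: [0.3, 0.0, -0.6]
gripper_width: 0.196
```

```bash
python3 snap.py e top scene wrist;python3 - <<'E'
from h import *
from station import r
s=r.sense();R=s['ee_rot'];yaw=np.degrees(np.arctan2(R[1,0],R[0,0]));p=s['tcp_pos'][:2]-C
print(yaw,np.degrees(np.arctan2(p[1],p[0])),np.hypot(*p),s['joints'].round(1))
for n,w in(('top',(262,176,332,248)),('scene',(245,200,308,245))):
  d=np.load(n+'_e.npz')
  for k in('red','blue','grey'):
    for a,c in blobs(d['pixels'],w,k):print(n,k,a,c,*[ray(d,c,z).round(4)[:2] for z in(.135,.121,.1)])
E
```

```text
9.2 [0.49572985 0.02223471 0.12650723] [-0.37836423 -0.52652626 -0.31470488] 0.19630056691548717 [  21.4   15.2  -25.1   -0.   -49.7 -149.2]
142.1567350762588 142.60197375054582 0.04563989303879618 [  21.4   15.2  -25.1   -0.   -49.7 -149.2]
top red 40 [316.45, 185.2] [ 0.5832 -0.0497] [ 0.5851 -0.0505] [ 0.5879 -0.0518]
top red 9 [311.0, 190.67] [ 0.5714 -0.038 ] [ 0.5731 -0.0386] [ 0.5757 -0.0397]
top red 31 [305.74, 195.32] [ 0.5614 -0.0267] [ 0.563  -0.0272] [ 0.5653 -0.0279]
top grey 52 [300.04, 185.17] [ 0.5833 -0.0145] [ 0.5852 -0.0148] [ 0.588  -0.0153]
top grey 16 [263.0, 187.69] [0.578  0.0649] [0.5798 0.0658] [0.5825 0.0671]
top grey 481 [317.99, 233.38] [ 0.48   -0.0524] [ 0.4803 -0.0533] [ 0.4808 -0.0547]
top grey 17 [265.35, 246.0] [0.4533 0.0595] [0.4532 0.0603] [0.4531 0.0615]
scene red 13 [305.38, 204.85] [0.521  0.0725] [0.4977 0.0817] [0.4627 0.0955]
scene red 28 [270.89, 225.21] [ 0.5829 -0.0309] [ 0.5614 -0.0248] [ 0.5292 -0.0156]
scene red 14 [266.5, 236.0] [ 0.6207 -0.0516] [ 0.6003 -0.0461] [ 0.5699 -0.0379]
scene red 31 [263.42, 242.1] [ 0.6403 -0.0638] [ 0.6206 -0.0586] [ 0.591  -0.0509]
scene blue 33 [280.91, 205.55] [0.5064 0.0164] [0.4827 0.0239] [0.4471 0.0352]
scene grey 327 [279.0, 213.17] [0.5389 0.0014] [0.5162 0.0085] [0.482  0.0191]
scene grey 82 [260.82, 229.37] [ 0.5923 -0.0562] [ 0.5712 -0.0508] [ 0.5394 -0.0428]
scene grey 86 [288.47, 230.59] [ 0.615  -0.0014] [0.5945 0.0056] [0.5638 0.0161]
scene grey 10 [299.4, 243.2] [0.6664 0.0047] [0.6474 0.0119] [0.619  0.0227]
```

View pics/scene_e.png

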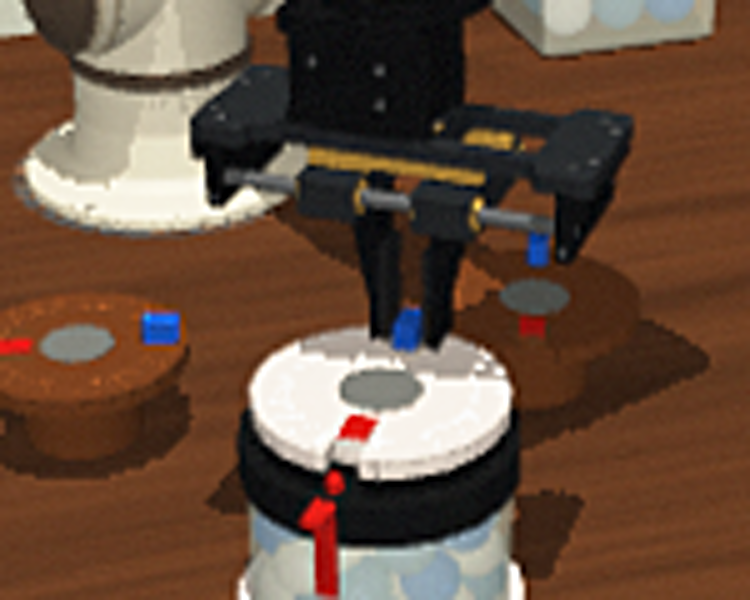

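View pics/wrist_e.png

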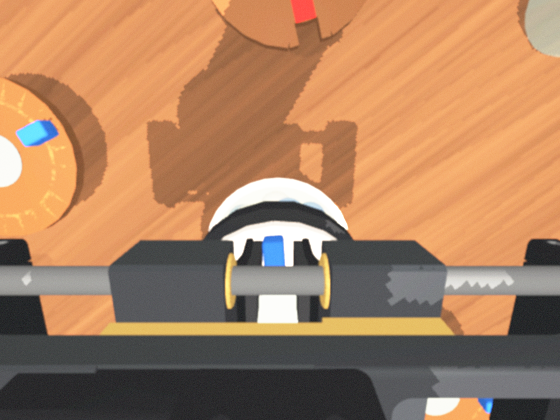

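View pics/top_e.png

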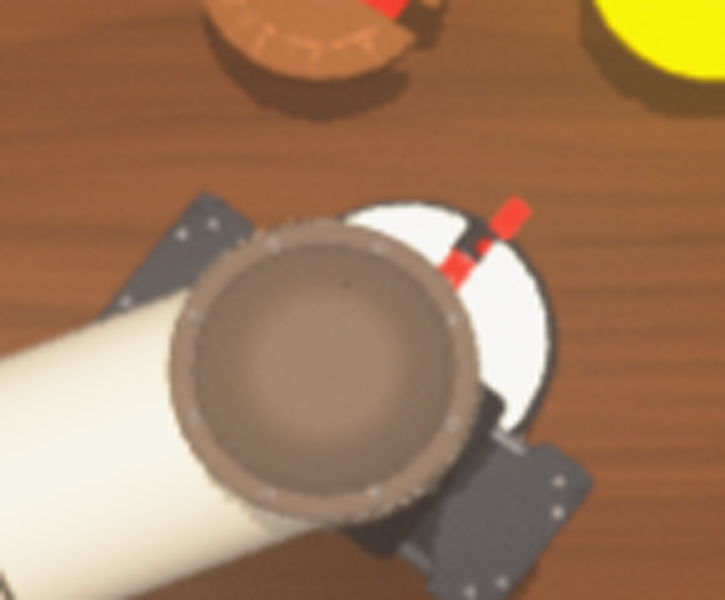

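Top crop: the notch is at about (470,240) and part of the pin shows at (487,247), on its clockwise side. About 4° more clockwise is needed.

Emit:
play_rows([
  [0,0.06,0,0,0,0.4,17],
  [0,0.13,0,0,0,0.8,17],
  [0,0.13,0,0,0,0.8,17],
  [0,0.13,0,0,0,0.8,17],
])

```text
time_s: 9.65
tcp_pos: [0.4976, 0.0247, 0.1264]
ee_rot: [[-0.745, 0.667, -0.0], [0.667, 0.745, 0.0], [0.0, -0.0, -1.0]]
wrist_force: [0.2, -0.4, 1.2]
gripper_width: 0.194
```

```bash
python3 snap.py f top scene;python3 - <<'E'
from h import *
for n,w in(('top',(262,176,332,248)),('scene',(245,200,308,245))):
  d=np.load(n+'_f.npz')
  for k in('red',):
    for a,c in blobs(d['pixels'],w,k):print(n,k,a,c,*[ray(d,c,z).round(4)[:2] for z in(.135,.121,.1)])
E
```

```text
9.7 [0.49756393 0.02473695 0.1264133 ] [ 0.22690573 -0.21922188 -0.43428983] 0.1973127311149771 [  21.6   15.4  -24.8   -0.   -49.8 -153.4]
top red 54 [315.2, 186.7] [ 0.58  -0.047] [ 0.5818 -0.0478] [ 0.5845 -0.049 ]
top red 35 [306.46, 196.57] [ 0.5587 -0.0282] [ 0.5602 -0.0287] [ 0.5625 -0.0295]
scene red 12 [305.5, 205.0] [0.5218 0.0725] [0.4985 0.0817] [0.4636 0.0955]
scene red 28 [270.07, 224.93] [ 0.5812 -0.0323] [ 0.5597 -0.0262] [ 0.5275 -0.0171]
scene red 14 [266.5, 236.0] [ 0.6207 -0.0516] [ 0.6003 -0.0461] [ 0.5699 -0.0379]
scene red 31 [263.42, 242.1] [ 0.6403 -0.0638] [ 0.6206 -0.0586] [ 0.591  -0.0509]
```

View pics/scene_f.png

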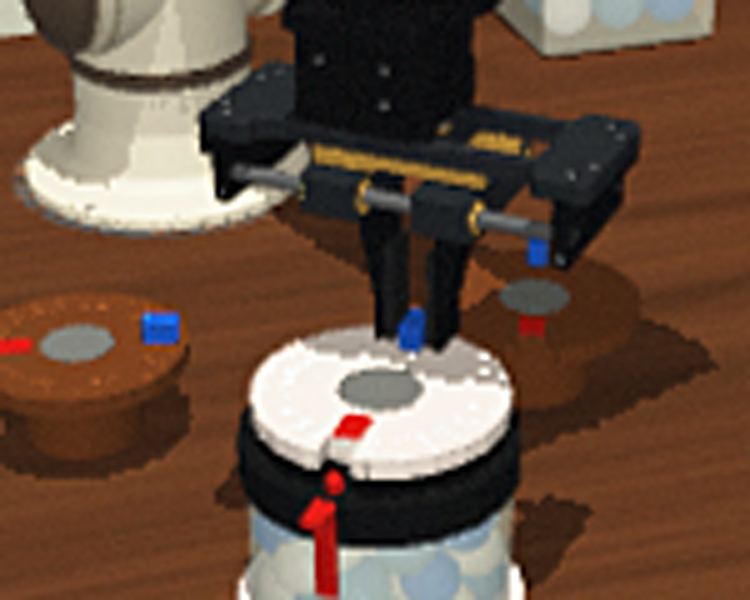

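View pics/top_f.png

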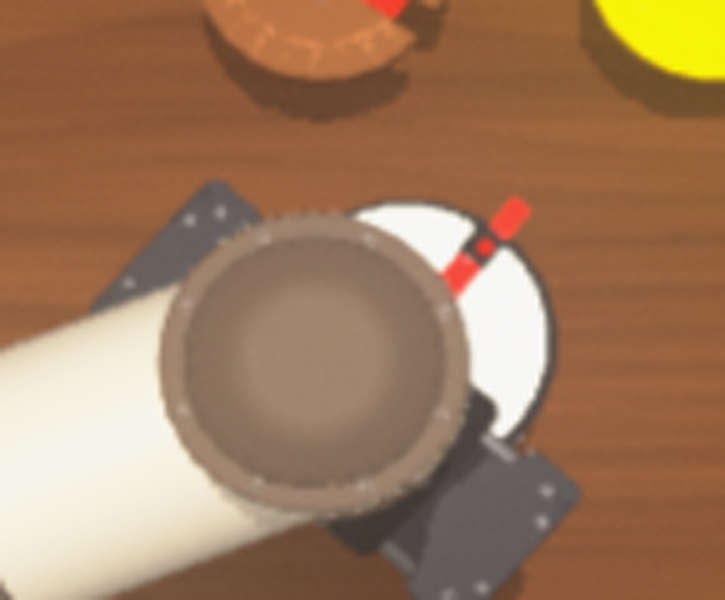

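Emit:
play_rows([
  [0,-0.06,0,0,0,0,17],
  [0,-0.06,0,0,0,0,20],
  [0,-0.06,-0.6,0,0,0,20],
  [0,-0.06,-1.2,0,0,0,20],
  [0,-0.06,-2,0,0,0,20],
  [0,-0.06,-4,0,0,0,10],
  [1,-0.06,-5,0,0,0,0],
  [2.5,-0.06,-5,0,0,0,0],
  [3,-0.06,-5,0,0,0,0],
  [3,-0.06,-5,0,0,0,0],
])

```text
time_s: 10.75
tcp_pos: [0.4399, 0.0744, 0.2517]
ee_rot: [[-0.746, 0.666, 0.0], [0.666, 0.746, 0.0], [-0.0, 0.001, -1.0]]
wrist_force: [0.3, 0.6, 0.8]
gripper_width: 0.006
```

```bash
python3 snap.py g top scene wrist;python3 - <<'E'
from h import *
w=(262,176,332,248)
d=np.load('top_g.npz')
for k in('red','blue','grey'):
    for a,c in blobs(d['pixels'],w,k):print(k,a,c,*[ray(d,c,z).round(4)[:2] for z in(.135,.121,.1)])
a=cv2.imread('pics/wrist_g.png')
E
```

```text
10.85 [0.44102994 0.07373977 0.25123567] [0.23481633 0.61691571 0.22345188] 0.009135863009786707 [  30.4    3.1  -20.2    0.   -66.7 -162.3]
red 41 [316.46, 185.1] [ 0.5834 -0.0497] [ 0.5853 -0.0506] [ 0.5881 -0.0519]
red 11 [311.64, 191.09] [ 0.5705 -0.0393] [ 0.5722 -0.04  ] [ 0.5747 -0.0411]
red 46 [305.96, 197.09] [ 0.5576 -0.0271] [ 0.5591 -0.0276] [ 0.5613 -0.0284]
blue 35 [282.74, 227.0] [0.4937 0.0226] [0.4942 0.0228] [0.4949 0.0232]
grey 474 [295.54, 219.53] [ 0.5096 -0.0047] [ 0.5103 -0.0049] [ 0.5115 -0.0052]
grey 260 [295.76, 210.41] [ 0.5291 -0.0052] [ 0.5301 -0.0054] [ 0.5317 -0.0057]
grey 33 [263.85, 244.09] [0.4574 0.0627] [0.4573 0.0635] [0.4573 0.0648]
grey 14 [271.21, 245.57] [0.4542 0.047 ] [0.4541 0.0477] [0.454  0.0486]
```

View pics/wrist_g.png

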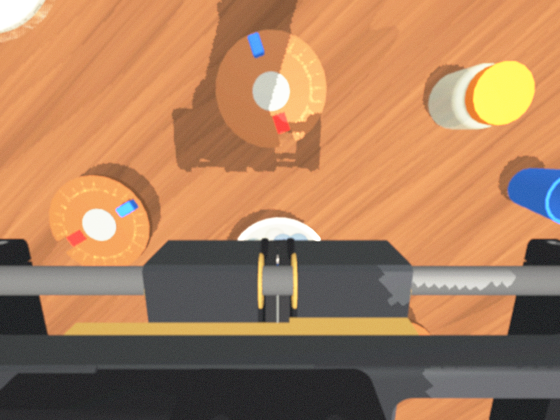

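View pics/top_g.png

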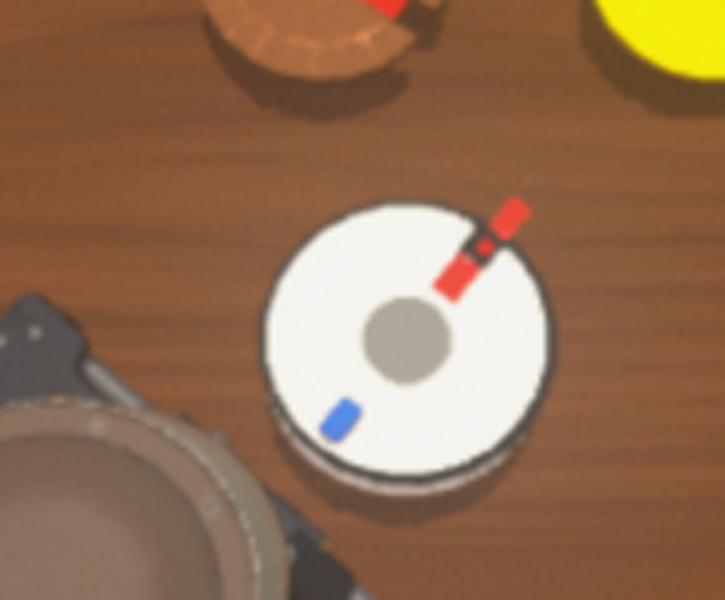

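The notch now stands over the pin: it shows inside the notch at top (311.6,191.1), with about 1.3° or 1.2 mm of error. I'll move over the centre to press.

Run:
```python
from h import *
from station import r
s=r.sense();print(s['tcp_pos'],delta(s,(.5315,-.0055,.14),138.4))
```

```text
[0.4412613  0.07356152 0.25106796] [-4.8   0.06  4.44 -0.01  0.   -0.06]
```

Emit:
play_rows([
  [-1.5,0.02,0.5,0,0,0,0],
  [-3,0.04,1,0,0,0,0],
  [-4.5,0.06,1.5,0,0,0,0],
  [-4.8,0.06,2,0,0,0,0],
  [-4.8,0.06,3,0,0,0,0],
  [-4.8,0.06,4,0,0,0,0],
  [-4.8,0.06,4.44,0,0,0,0],
  [-4.8,0.06,4.44,0,0,0,0],
  [-4.8,0.06,4.44,0,0,0,0],
])

```text
time_s: 11.8
tcp_pos: [0.5319, -0.0053, 0.141]
ee_rot: [[-0.744, 0.668, 0.001], [0.668, 0.744, -0.0], [-0.001, 0.0, -1.0]]
wrist_force: [0.1, 0.1, -0.7]
gripper_width: 0.009
```

```bash
python3 snap.py i scene;python3 - <<'E'
from h import *
from station import r
s=r.sense();print(s['tcp_pos'],delta(s,(.5315,-.0055,.123),138.4))
E
```

```text
11.8 [ 0.53186803 -0.0052629   0.14104677] [ 0.14520193  0.12487365 -0.74233564] 0.008858860609979294 [  16.9   17.4  -19.3    0.   -53.2 -148.9]
[ 0.53211787 -0.00508793  0.1415917 ] [ 0.01 -0.03  0.74  0.02  0.02 -0.06]
```

View pics/scene_i.png

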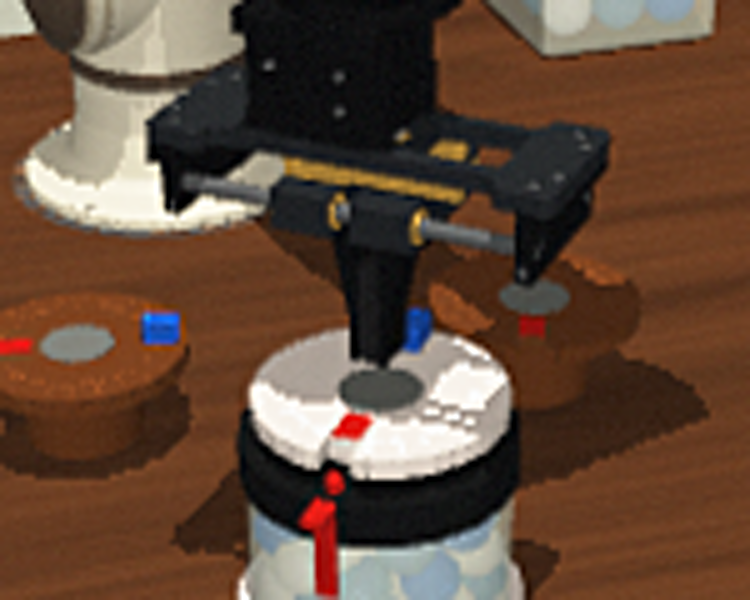

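Next I lower to just above the face at z ≈ 0.123, then press in small steps and watch the force.

Emit:
play_rows([
  [0,0,0.3,0,0,0,0],
  [0,0,0.55,0,0,0,0],
  [0,0,0.7,0,0,0,0],
  [0,0,0.78,0,0,0,0],
  [0,0,0.84,0,0,0,0],
  [0,0,0.88,0,0,0,0],
  [0,0,0.88,0,0,0,0],
])

```text
time_s: 12.55
tcp_pos: [0.5311, -0.0052, 0.1185]
ee_rot: [[-0.744, 0.668, -0.0], [0.668, 0.744, 0.0], [0.0, -0.0, -1.0]]
wrist_force: [-1.4, 0.2, 1.4]
gripper_width: 0.002
```

Emit:
play_rows([
  [0,0,0.04,0,0,0,0],
  [0,0,0.08,0,0,0,0],
  [0,0,0.12,0,0,0,0],
  [0,0,0.16,0,0,0,0],
  [0,0,0.16,0,0,0,0],
])

```text
time_s: 13.05
tcp_pos: [0.5311, -0.0052, 0.1142]
ee_rot: [[-0.744, 0.668, -0.0], [0.668, 0.744, -0.0], [0.0, -0.0, -1.0]]
wrist_force: [-0.9, -0.4, 2.6]
gripper_width: 0.002
```

```bash
python3 snap.py j scene
```

```text
13.05 [ 0.5310739  -0.00522937  0.11419548] [-0.89371228 -0.44238369  2.59996258] 0.0024541334492705325 [  16.9   19.2  -21.3   -0.   -49.6 -148.9]
```

View pics/scene_j.png

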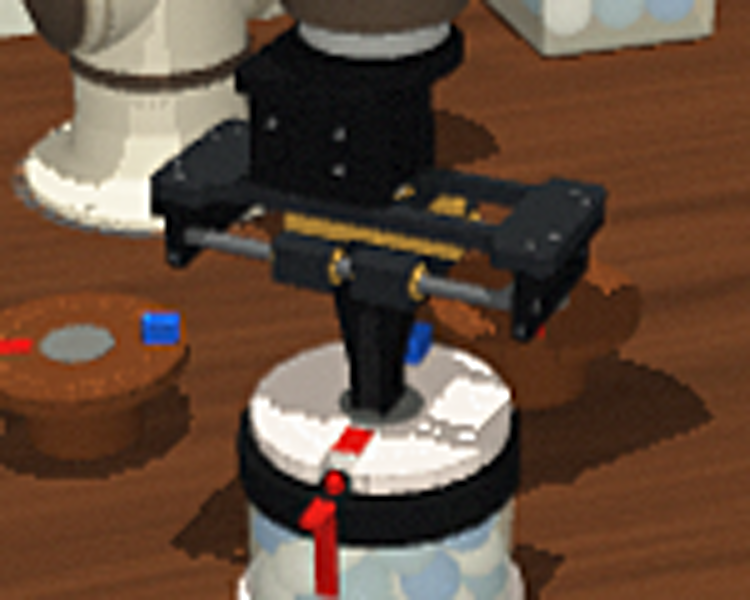

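The lid is sinking level, with the pin entering the notch at crop (335,483). I'll continue in small steps.

Emit:
play_rows([
  [0,0,0.04,0,0,0,0],
  [0,0,0.08,0,0,0,0],
  [0,0,0.12,0,0,0,0],
  [0,0,0.16,0,0,0,0],
  [0,0,0.16,0,0,0,0],
  [0,0,0.16,0,0,0,0],
])

```text
time_s: 13.7
tcp_pos: [0.5312, -0.0053, 0.1105]
ee_rot: [[-0.744, 0.668, 0.0], [0.668, 0.744, -0.0], [-0.0, 0.0, -1.0]]
wrist_force: [-1.4, 0.4, 4.1]
gripper_width: 0.006
```

Emit:
play_rows([
  [0,0,0.02,0,0,0,0],
  [0,0,0.04,0,0,0,0],
  [0,0,0.04,0,0,0,0],
])

```text
time_s: 14.0
tcp_pos: [0.5312, -0.0053, 0.1104]
ee_rot: [[-0.744, 0.668, 0.0], [0.668, 0.744, -0.0], [-0.0, 0.0, -1.0]]
wrist_force: [-2.9, 0.0, 8.8]
gripper_width: 0.006
```

Emit:
play_rows([
  [0,0,0.02,0,0,0,0],
  [0,0,0.04,0,0,0,0],
  [0,0,0.04,0,0,0,0],
])

```text
time_s: 14.3
tcp_pos: [0.5312, -0.0053, 0.1104]
ee_rot: [[-0.745, 0.667, 0.001], [0.667, 0.745, -0.0], [-0.001, 0.0, -1.0]]
wrist_force: [-5.3, 0.7, 13.8]
gripper_width: 0.005
```

The lid has bottomed: z holds at 0.1104 while the force rises to 13.8 N. I'll retreat straight up, then to the side.

Emit:
play_rows([
  [0,0,-0.3,0,0,0,0],
  [0,0,-1,0,0,0,0],
  [0,0,-2.5,0,0,0,0],
  [0,0,-4,0,0,0,0],
  [1.5,0,-5.5,0,0,0,0],
  [3,0,-5.5,0,0,0,0],
  [4.8,0,-5.5,0,0,0,0],
  [4.8,0,-5.5,0,0,0,0],
  [4.8,0,-5.5,0,0,0,0],
])

```text
time_s: 15.2
tcp_pos: [0.4418, 0.0757, 0.2462]
ee_rot: [[-0.746, 0.666, 0.001], [0.666, 0.746, 0.001], [-0.001, 0.002, -1.0]]
wrist_force: [-0.4, -0.5, 0.2]
gripper_width: 0.01
```

```bash
python3 snap.py k top scene;python3 - <<'E'
from h import *
from station import r
for n in("softener_mid","scoop_cup_mid","stain_jar_mid"): print(n,[q['centre'].round(3).tolist() if hasattr(q['centre'],'round') else q['centre'] for q in r.spot_in('scene',n)][:1])
w=(262,176,332,248)
d=np.load('top_k.npz')
for k in('red','blue','grey'):
    for a,c in blobs(d['pixels'],w,k):print(k,a,c,*[ray(d,c,z).round(4)[:2] for z in(.124,.110,.1)])
E
```

```text
15.25 [0.44224905 0.07525594 0.24599373] [ 0.42889508 -0.89815656 -0.17242554] 0.0033383804116053914 [  30.5    3.4  -20.7    0.   -65.9 -162.4]
softener_mid [[0.6012, -0.299, 0.0768]]
scoop_cup_mid [[0.6802, 0.311, 0.0495]]
stain_jar_mid [[0.536, 0.297, 0.0576]]
red 41 [316.46, 185.1] [ 0.5849 -0.0504] [ 0.5868 -0.0512] [ 0.5881 -0.0519]
red 11 [311.64, 191.09] [ 0.5718 -0.0399] [ 0.5735 -0.0406] [ 0.5747 -0.0411]
red 43 [305.63, 197.6] [ 0.5577 -0.0268] [ 0.5591 -0.0273] [ 0.5602 -0.0277]
blue 33 [282.91, 226.91] [0.4943 0.0224] [0.4948 0.0226] [0.4951 0.0228]
grey 503 [295.82, 218.79] [ 0.5118 -0.0055] [ 0.5125 -0.0057] [ 0.5131 -0.0058]
grey 256 [295.77, 210.49] [ 0.5297 -0.0054] [ 0.5308 -0.0056] [ 0.5315 -0.0057]
grey 32 [263.53, 243.66] [0.4583 0.064 ] [0.4582 0.0649] [0.4582 0.0655]
grey 19 [270.79, 245.05] [0.4553 0.0484] [0.4552 0.0491] [0.4551 0.0495]
```

View pics/scene_k.png

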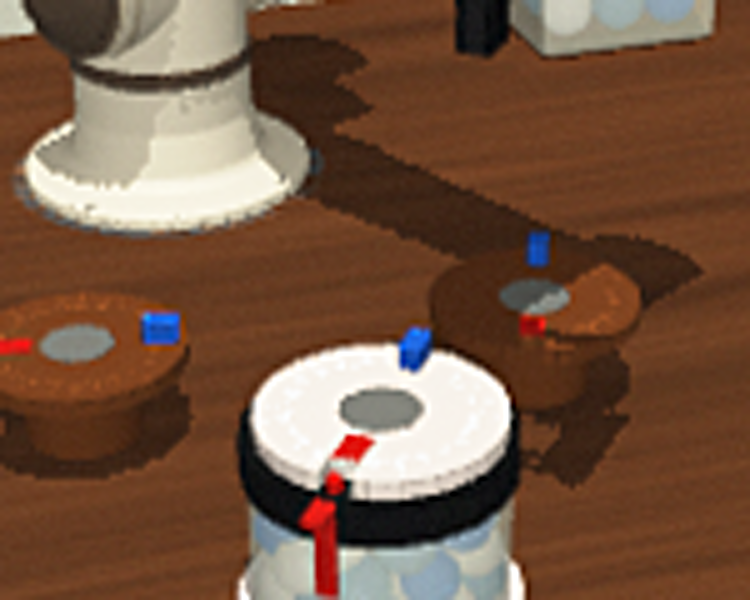

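View pics/top_k.png

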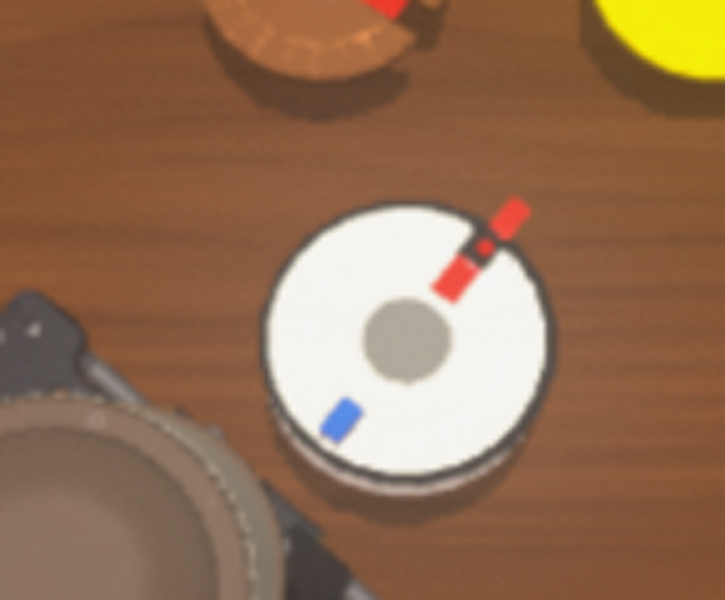

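Run:
```python
from h import *
d=np.load('scene_k.npz');print([x for x in blobs(d['pixels'],(262,212,292,232),'grey')])
d0=np.load('scene.npz');print([x for x in blobs(d0['pixels'],(258,208,292,228),'grey')])
for z in(.121,.112,.11):print(z,proj(d,np.array([.532,-.0055,z])))
from station import r
print(r.finish_job())
```

```text
[(127, [275.8, 221.57])]
[(123, [275.23, 217.72])]
0.121 [275.28297521 217.41051008]
0.112 [275.31803262 220.72836648]
0.11 [275.32577747 221.46134431]
the job is handed in; nothing more can be done
None
```

The lid is closed on the tub with the pin in the notch, and the job is handed in at about 15.3 s of the 54 s limit.

- **Turning:** I straddled the blue rib loosely with the fingertips and swept the white lid about 173° clockwise, until the top camera showed the pin inside the notch. The measured offset was about 1.3°, or 1.2 mm, and the lid was still at its full height.
- **Pressing:** I shut the fingers and pressed on the grey spot in small steps. The lid stopped with its top face at about 110 mm. The last wrist force reading was 13.8 N vertical, with about 5 N sideways.

**Last checks**
- After I retreated, the grey spot sat at image row 221.6 in the scene camera; a fully home lid predicts 221.5.
- The pin was visible in the notch and the lid looked level.
- The three bystanders were within 4 mm of their first readings, which is the detector's own noise.
- The gripper was clear of everything.

No check failed. The network's first positions from the two cameras disagreed by about 14 mm, so I used my own pixel measurements, which agreed to about 3 mm.

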